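Hold the bag clip open over the recipe card

ROBOT

A 6-joint arm with a two-finger parallel gripper is mounted at the origin on the work surface. World frame = base frame: x ahead of the robot, y to its left, z up, the work surface at z = 0. Lengths are in mm, angles in degrees, forces in N, time in s.
With the tool pointing down it reaches from about 350 to 850 mm from the base axis. Payload 8.1 kg.
Tool frame: the origin (TCP) lies midway between the tips of the shut fingers; the grasp point (between the pads) lies 19 mm behind it; z points along the fingers, x is the direction in which the jaws open and shut, and the axes are right-handed (so a half turn about z gives the same grasp; the last joint's range is limited). The gripper opens to 85 mm and grips with 20 to 120 N. Pads are 22 mm wide; open, the fingers measure 114 mm over their backs; the gripper's body (76 mm by 85 mm) begins 54 mm behind the grasp point. The pads swing forward as they close: fully open they stand 13 mm farther back than shut.
Start: joints at [-70.21, 7.471, 85.268, -0, 87.261, -4.893], TCP at [250.578, -545.175, 231.292] pointing down, gripper open.
Joint ranges: [-169.43, 169.43], [-51.17, 129.36], [1.28, 143.12], [-76.62, 256.62], [0, 156.53], [-152.29, 152.29]. Speed limits (degrees/s): [136.94, 136.94, 159.86, 180, 180, 180].

INTERFACE

Orientations are given as [roll, pitch, yaw] about the fixed x, y, z axes, in that order (R = Rz(yaw) Ry(pitch) Rx(roll)).
In Python, from bench import monitor, cams, r gives the robot as it stands.
- The arm moves only by the tool jog_arm, never from a script. Its arguments are lists of equal length, an entry for each row: "offset": the shift along the tool's x, y, z in mm, a list of three; "delta_rot": the turn, a rotation vector about the tool's x, y, z in degrees, a list of three; "jaw": the opening in per cent of the stroke, from 0 (shut) to 100 (fully open). In form: {"offset": [[x, y, z], ...], "delta_rot": [[rx, ry, rz], ...], "jaw": [jaw, ...]}. A call has 1 to 20 rows; each row shifts and turns the pose as measured when the row begins, along the tool's axes as they then stand; what a row does not reach is not made up. A row lasts 1/10 s, in which the tool goes at most 50 mm and 8.59 degrees, less where a joint would pass 70% of its speed; a pose out of reach is approached as far as the arm can. A call is refused whole if a number of a shift passes 50 or a number of a turn 8.59, either way. A call with a gripper value outside its range is refused whole. The fingers move at their own pace and stop on an object; "newtons" is the grip in N (left out, the last holds). Time passes only in rows, so rows that do not move let the fingers close. It gives the time, the measured TCP pose, the force and the opening at its end, in the units of the state.
- monitor.sense(): the state, without advancing time (a new reading comes with each control period).
- cams.snapshot(name): name is "scene" or "side" or "wrist"; returns (picture, depth): 400x640x3 uint8, red, green, blue; 400x640 float32, mm along the optical axis (not along the pixel's ray), 0 where there is no reading.
- cams.camera_model(name): a dict with "K" (3x3 intrinsics, pixels), "camera_from_world" (4x4, takes a point from world to camera coordinates). Camera axes: x right, y down, z forward; pixel columns grow to the right and rows downward; lengths in mm; the calibration is good to about 2 mm. A picture is of the moment at which its call begins: read the wrist's pose just before it. camera_model takes no time and is no camera call; for the wrist camera it gives the pose at the moment of the call.
- r.hand_in(): hands the job in, once; it reports no verdict.
The state is a dict: "time": time; "joint_pos": joint angles; "qd": joint speeds; "joint_efforts": joint torques, N m; "tool_pos": TCP position; "tcp_rot": TCP orientation; "ft_force": force on the tool from outside, world axes, zero at the start; "wrist_torque": the same for the moment, N m; "finger_gap": finger opening in mm.
Only numpy, scipy, OpenCV 4.12 (cv2) and the standard library are available. Lean on these libraries where they do the work, as an engineer would, in place of code of your own. Each camera call takes 0.05 s, during which the arm holds its last target.

TASK

Take the bag clip off the rim of the recipe box by squeezing its handles, gently, because the plastic cracks if a finger presses with more than about 30 N, and bring it down gaping over the middle of the top edge of the recipe card in the stone stand, without bumping the card or shifting the stand. Finish still holding the clip squeezed wide open there, one jaw on each side of the card, the jaw tips one to two centimetres below the edge and touching neither card nor stand, so that I can slip a second card in. Leave everything else on the counter where it is.

Things in the scene. Friction and masses are not known exactly. Their poses are not given: they have to be found in the camera images.
- clip: White plastic bag clip, 60 mm wide, 84 mm tall, 46 g: two levers on a sprung steel pin, like a wide clothes-peg. Starts clamped upright on the rim of the recipe box's front wall, handles up, jaws down. Origin: middle of the pin, at the start 20 mm above the rim; x = the way the jaws part and the handles are squeezed, y = along the pin, z = up to the handles. Jaw tips 39 mm below the pin (37 at joint 0.3).
- bar_a (a point): Axis, at mid-length, of the rounded thumb bar (8 mm thick, 30 mm long along y) ending the -x handle; at the start 40 mm above the pin and 21 mm out. The two handles rise from the pin as a V. Over both bars: 50 mm as clamped; 33 mm at joint 0.2 (bars 43 mm above the pin), 25 mm at joint 0.3 (44 mm above); they meet at 17 mm.
- bar_b (a point): The same on the +x handle. Spring: each bar takes about 4 N to start opening and 9 N when fully open; a finger force over 30 N cracks the plastic.
- jaw_a (a joint): Opening angle (rad) of the lever whose handle and jaw lie on the clip's -x side: 0 clamped on the 4 mm box rim (jaws 4 mm apart), -0.06 fully shut, 0.2 jaw tips about 19 mm apart, 0.3 about 27 mm apart, stop at 0.38. Both levers always open by equal angles.
- jaw_b (a joint): The same for the lever on the clip's +x side.
- tip_a (a point): Lower inner edge of the -x jaw, at mid-width. The jaw pads are 60 mm long along y, 3 mm thick, 12 mm tall.
- tip_b (a point): Lower inner edge of the +x jaw, at mid-width.
- recipe_box: Open birch box of index cards, 105 mm (x) by 145 (y) by 85 tall, walls 4 mm, loose, 0.8 kg. Origin: centre of its underside. Its front wall (-x side, mid-plane at x = -50.5 mm, along y) carries the clip, anywhere up to 35 mm either side of its middle. The cards inside stay below the rim and 46 mm clear of the front wall.
- card_stand: Low marble block, 60 mm (x) by 145 mm (y) by 24 mm tall, 0.5 kg, loose, with the recipe card standing upright in its slot. Origin: centre of its underside; the card stands in the plane x = 0.
- card_edge (a point): Middle of the top edge of the recipe card, 90 mm above the counter. The card is stiff, 127 mm long (y) by 2 mm thick (x), and stands vertically, 66 mm of it showing above the block. x = through the card's thickness, y = along the edge, z = up.
- turntable: Grey plastic lazy Susan, 240 mm across, 30 mm tall, at the far side of the counter; holds the three jars; its foot is fixed, its tray turns. Origin: centre of its underside.
- jar1: Empty glass spice jar with twist cap, 48 mm across, 98 mm tall, on the turntable; leave alone. Origin: centre of its underside.
- jar2: A second such jar.
- jar3: A third such jar.
- mixer: Teal hand mixer without beaters, resting on its base, about 190 by 78 by 132 mm tall; leave alone. Origin: centre of its underside, nose to -x.
- beater1: Steel wire beater, 183 mm long, 44 mm across its loops, lying on the counter between the recipe box and the card stand; leave alone. Origin: at counter level below its middle, shaft to -x.
- beater2: The other beater, lying to the side, at -y; leave alone.
- bowl: White melamine bowl, 200 mm across, 82 mm tall; leave alone. Origin: centre of its underside.
Things that resemble listed ones, but are neither listed nor needed, are in the scene too. What is shaped like the clip but purple is not meant.

How it is judged:
By the outcome, as a careful person would: the job done as asked, in the order asked, and still so for the second after the job is handed in, while the arm keeps its last pose, push and grip.
It also fails if it takes over 40 s, if anything falls off the work surface, if the arm or the gripper's body presses on something with over 40 N, if the wrist force passes 120 N, or if a joint passes its speed limit or range.

## Working session

There is one attempt and no reset: what is moved stays moved. The work goes in short steps, Python scripts to look and compute and a tool call to move; the robot and the scene stay as the last step left them, time stands still between calls to the robot, and variables do not carry over. Pictures are saved under pics/ and viewed, and the job is handed in when it is done.

Besides the shell and the picture viewer there is one more tool, called after "Call:" by a JSON object that holds its "api" and its "payload", one argument or row to a line. jog_arm: Moves the arm, as the interface text tells. Its arguments: {"type":"object","properties":{"offset":{"type":"array","items":{"type":"array","items":{"type":"number"}}},"delta_rot":{"type":"array","items":{"type":"array","items":{"type":"number"}}},"jaw":{"type":"array","items":{"type":"number"}},"newtons":{"type":"number"}},"required":["offset","delta_rot","jaw"]}

```bash
mkdir -p pics; ls
python3 - <<'E'
from bench import monitor,cams,r
import cv2,numpy as np
print(monitor.sense())
for n in ['scene','side','wrist']:
    p,d=cams.snapshot(n); cv2.imwrite(f'pics/{n}0.png',p[:,:,::-1]); np.save(f'pics/{n}0.npy',d)
    m=cams.camera_model(n); print(n,m)
E
```

```text
pics
{'time': 0.0, 'joint_pos': array([-7.02109429e+01,  7.51602690e+00,  8.53295774e+01, -1.93641590e-03,
        8.72608136e+01, -4.89296039e+00]), 'qd': array([ 0.04459703, -0.06133153,  0.01786956, -0.00379572,  0.08773869,
       -0.01865421]), 'joint_efforts': array([-1.22773698e-03, -5.69415987e+01, -5.00545800e+01, -4.81804564e-04,
        1.51546713e-02,  4.67980180e-05]), 'tool_pos': array([ 250.37261559, -544.66050377,  230.23198963]), 'tcp_rot': array([-1.79992850e+02,  1.06195053e-01, -6.53178816e+01]), 'ft_force': array([ 0.32962669, -0.9113078 ,  0.33904519]), 'wrist_torque': array([-0.03118746,  0.0108834 ,  0.02219151]), 'finger_gap': 85.2070215814376}
scene {'K': array([[494.13098819,   0.        , 316.57822903],
       [  0.        , 494.13098819, 204.27225996],
       [  0.        ,   0.        ,   1.        ]]), 'camera_from_world': array([[ 3.90741108e-01,  9.20384495e-01, -1.46208005e-02,
        -2.36429749e+02],
       [ 5.05275169e-01, -2.27732705e-01, -8.32366997e-01,
        -1.98994528e+02],
       [-7.69427313e-01,  3.17852475e-01, -5.54031961e-01,
     
[... 466 characters left out ...]
      [ 4.71957581e-01, -4.66578322e-01, -7.48037907e-01,
         9.81090339e+02],
       [ 0.00000000e+00,  0.00000000e+00,  0.00000000e+00,
         1.00000000e+00]])}
wrist {'K': array([[315.53897594,   0.        , 314.75201845],
       [  0.        , 315.53897594, 201.09684494],
       [  0.        ,   0.        ,   1.        ]]), 'camera_from_world': array([[ 4.17676212e-01, -9.08595438e-01, -9.55096083e-04,
        -5.99346553e+02],
       [-8.72439709e-01, -4.01348768e-01,  2.78869360e-01,
        -3.70469940e+01],
       [-2.53762755e-01, -1.15643834e-01, -9.60328573e-01,
         3.78325513e+02],
       [ 0.00000000e+00,  0.00000000e+00,  0.00000000e+00,
         1.00000000e+00]])}
```

View pics/scene0.png

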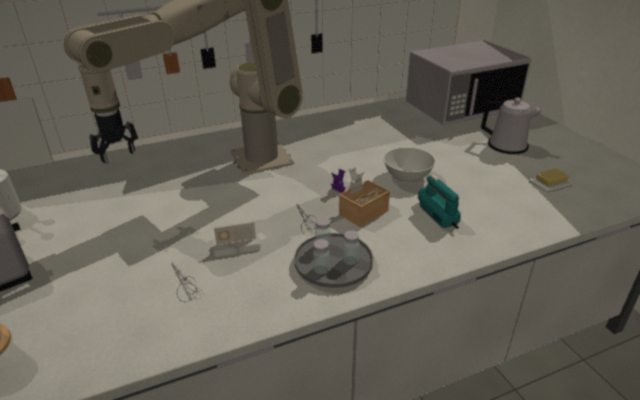

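View pics/side0.png

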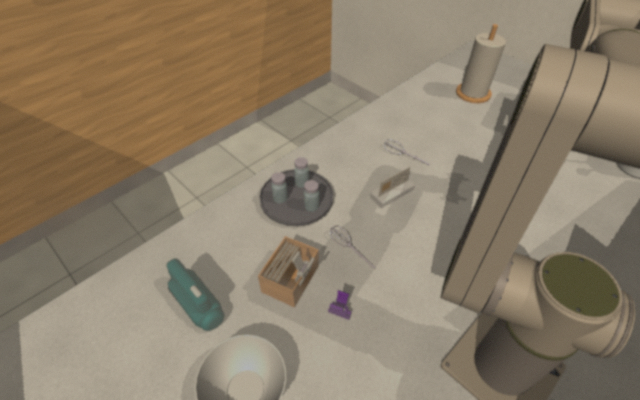

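View pics/wrist0.png

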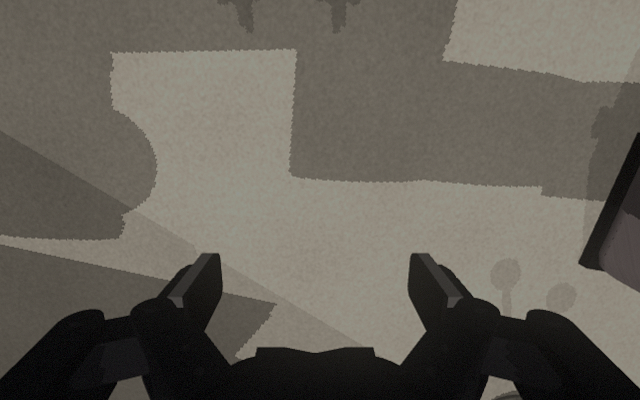

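```bash
cat > h.py <<'E'
import numpy as np,cv2
from bench import monitor,cams,r
def up(n,d,m,u,v):
    K=m['K'];T=np.linalg.inv(m['camera_from_world'])
    z=d[int(round(v)),int(round(u))]
    return (T@np.array([(u-K[0,2])/K[0,0]*z,(v-K[1,2])/K[1,1]*z,z,1]))[:3]
def ray_z(m,u,v,z0):
    K=m['K'];T=np.linalg.inv(m['camera_from_world'])
    dr=T[:3,:3]@np.array([(u-K[0,2])/K[0,0],(v-K[1,2])/K[1,1],1]);o=T[:3,3]
    return o+dr*(z0-o[2])/dr[2]
def proj(m,p):
    q=m['camera_from_world']@np.append(p,1);q=m['K']@q[:3];return q[:2]/q[2]
def crop(src,dst,x0,y0,w,h,s):
    im=cv2.imread(src)[y0:y0+h,x0:x0+w]; cv2.imwrite(dst,cv2.resize(im,None,fx=s,fy=s,interpolation=cv2.INTER_CUBIC))
E
python3 - <<'E'
from h import *
crop('pics/scene0.png','pics/c1.png',290,160,120,75,6)
crop('pics/side0.png','pics/c2.png',250,220,125,90,6)
crop('pics/scene0.png','pics/c3.png',200,210,80,60,8)
crop('pics/side0.png','pics/c4.png',360,155,70,60,9)
E
```

```text
(no output)
```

View pics/c1.png

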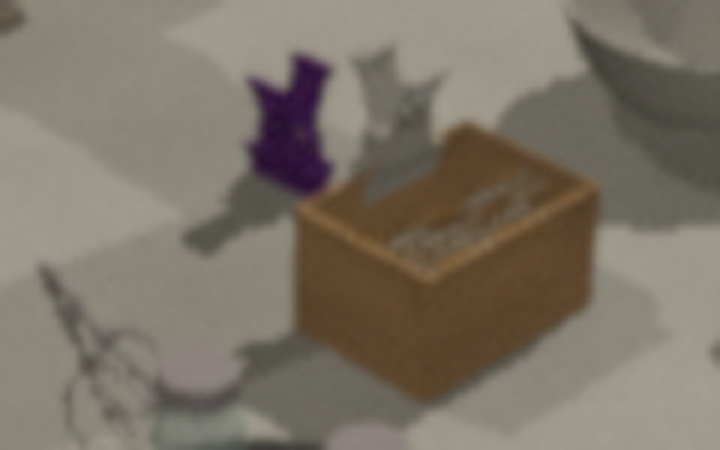

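View pics/c2.png

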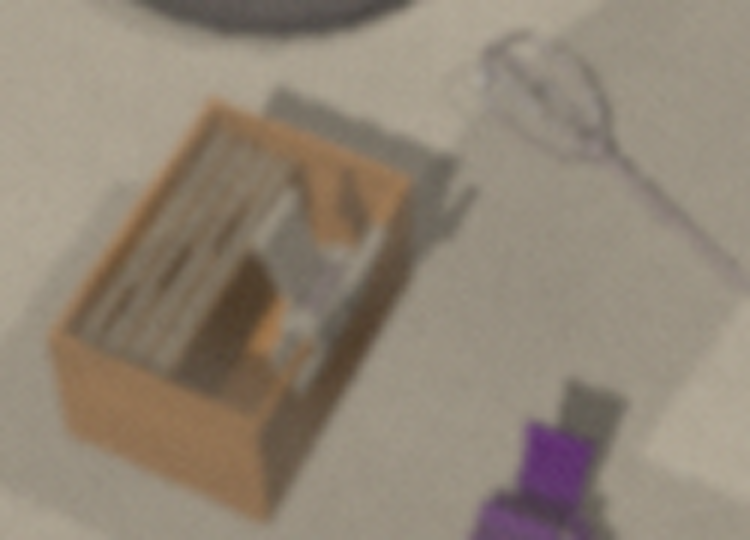

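View pics/c3.png

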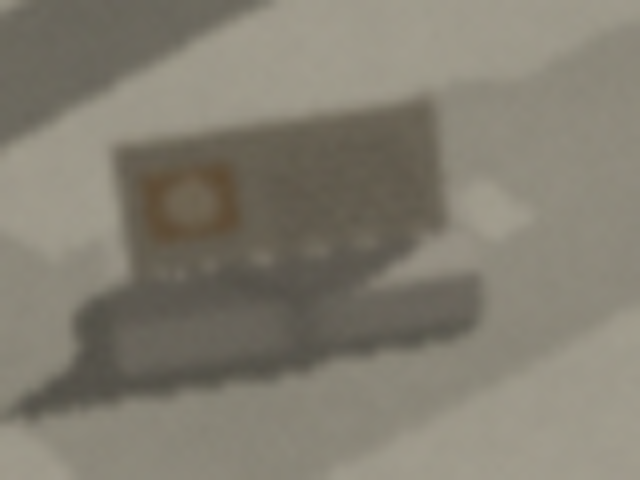

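View pics/c4.png

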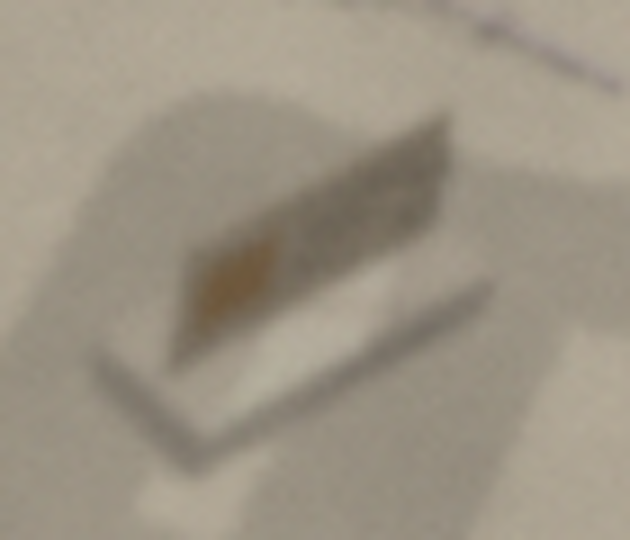

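Run:
```python
from h import *
np.set_printoptions(precision=1,suppress=True)
ms=cams.camera_model('side');mc=cams.camera_model('scene');ds=np.load('pics/side0.npy')
print('box side');
for u,v in [(285.3,236.7),(318.3,250),(293.7,290.8),(259.2,276.7)]: print(ray_z(ms,u,v,85))
print('box scene');
for u,v in [(340,194),(361,206.5),(389.5,190.5),(367.5,181)]: print(ray_z(mc,u,v,85))
print('card side');
for u,v in [(381.3,182.8),(409.8,168.3)]: print(ray_z(ms,u,v,90))
print('card scene');
for u,v in [(214.75,228.5),(254.6,222.1)]: print(ray_z(mc,u,v,90))
print('bars side, outer bar', [ray_z(ms,250+x/6,220+y/6,145) for x,y in [(255,240),(295,190)]], [ray_z(ms,250+x/6,220+y/6,145) for x,y in [(300,385),(375,230)]])
print('scene bars',[ray_z(mc,290+x/6,160+y/6,149) for x,y in [(355,55),(393,48)]],[ray_z(mc,290+x/6,160+y/6,149) for x,y in [(405,95),(440,75)]])
print('purple side',[ray_z(ms,250+x/6,220+y/6,80) for x,y in [(530,425),(592,432)]])
```

```text
box side
[612.  154.5  85. ]
[514.5 119.7  85. ]
[468.4 251.6  85. ]
[561.9 288.2  85. ]
box scene
[520.3 124.8  85. ]
[618.3 155.1  85. ]
[570.4 290.6  85. ]
[482.4 251.3  85. ]
card side
[ 556.7 -198.3   90. ]
[ 534.2 -315.7   90. ]
card scene
[ 547.8 -317.6   90. ]
[ 565.8 -194.3   90. ]
bars side, outer bar [array([507.9, 216.2, 145. ]), array([514.9, 187.2, 145. ])] [array([444. , 249.3, 145. ]), array([476.4, 176.9, 145. ])]
scene bars [array([479.1, 178.5, 149. ]), array([480.9, 202.1, 149. ])] [array([531.7, 184. , 149. ]), array([519.9, 212.3, 149. ])]
purple side [array([391. , 168.8,  80. ]), array([370.3, 152.4,  80. ])]
```

```bash
cat >> h.py <<'E'
from scipy.spatial.transform import Rotation as Ro
np.set_printoptions(precision=2,suppress=True)
def tool():
    s=monitor.sense(); return np.array(s['tool_pos']),Ro.from_euler('xyz',s['tcp_rot'],degrees=True),s
def rel(p,yaw):
    """shift and turn in tool axes to reach p with tool down, x at yaw"""
    t,R,s=tool(); Rt=Ro.from_euler('xyz',[180,0,yaw],degrees=True)
    print('offset now-axes',R.inv().apply(np.array(p)-t),'target-axes',Rt.inv().apply(np.array(p)-t),'rot',(R.inv()*Rt).as_rotvec(degrees=True))
E
python3 - <<'E'
from h import *
m=cams.camera_model('wrist');T=np.linalg.inv(m['camera_from_world']);t,R,s=tool()
print(R.inv().apply(T[:3,3]-t), R.inv().as_matrix()@T[:3,:3])
rel([499,196,300],20)
E
```

```text
[  -0.08  -69.95 -142.59] [[ 1.   -0.    0.  ]
 [-0.    0.96  0.28]
 [-0.   -0.28  0.96]]
offset now-axes [-569.38 -535.23  -68.65] target-axes [ 486.95 -611.08  -69.52] rot [ -0.07   0.06 -85.32]
```

Call:
{"api": "jog_arm", "payload": {
  "offset": [
    [-35, -33, -4],
    [-35, -33, -4],
    [-35, -33, -4],
    [-35, -33, -4],
    [-35, -33, -4],
    [-35, -33, -4],
    [-35, -33, -4],
    [-35, -33, -4],
    [-35, -33, -4],
    [-35, -33, -4],
    [-35, -33, -4],
    [-35, -33, -4],
    [-35, -33, -4],
    [-35, -33, -4],
    [-35, -33, -4],
    [-35, -33, -4]
  ],
  "delta_rot": [
    [0, 0, 0],
    [0, 0, 0],
    [0, 0, 0],
    [0, 0, 0],
    [0, 0, 0],
    [0, 0, 0],
    [0, 0, 0],
    [0, 0, 0],
    [0, 0, 0],
    [0, 0, 0],
    [0, 0, 0],
    [0, 0, 0],
    [0, 0, 0],
    [0, 0, 0],
    [0, 0, 0],
    [0, 0, 0]
  ],
  "jaw": [100, 100, 100, 100, 100, 100, 100, 100, 100, 100, 100, 100, 100, 100, 100, 100],
  "newtons": 20
}}

```text
time: 1.75
tool_pos: [500.5, 206.9, 294.1]
tcp_rot: [-179.9, 0.5, -65.9]
ft_force: [0.5, -1.3, 0.3]
finger_gap: 85.2
```

```bash
python3 -c "
from h import *
rel([499,196,280],20)"
```

```text
offset now-axes [ 9.44  5.86 13.99] target-axes [-5.15  9.72 14.08] rot [ -0.43   0.3  -85.9 ]
```

Call:
{"api": "jog_arm", "payload": {
  "offset": [
    [0, 0, 0],
    [0, 0, 0],
    [0, 0, 0],
    [0, 0, 0],
    [0, 0, 0],
    [0, 0, 0],
    [0, 0, 0],
    [0, 0, 0],
    [0, 0, 0],
    [0, 0, 0],
    [-5, 10, 14],
    [0, 0, 0]
  ],
  "delta_rot": [
    [0, 0, -8.5],
    [0, 0, -8.5],
    [0, 0, -8.5],
    [0, 0, -8.5],
    [0, 0, -8.5],
    [0, 0, -8.5],
    [0, 0, -8.5],
    [0, 0, -8.5],
    [0, 0, -8.5],
    [0, 0, -8.5],
    [0, 0, 0],
    [0, 0, 0]
  ],
  "jaw": [100, 100, 100, 100, 100, 100, 100, 100, 100, 100, 100, 100]
}}

```text
time: 2.95
tool_pos: [497.0, 203.9, 273.3]
tcp_rot: [-179.4, 0.5, 20.6]
ft_force: [0.0, 0.2, -0.6]
finger_gap: 85.2
```

```bash
python3 -c "
from h import *
rel([499,196,280],20)
m=cams.camera_model('wrist')
p,d=cams.snapshot('wrist'); cv2.imwrite('pics/w1.png',p[:,:,::-1]); np.save('pics/w1.npy',d); np.save('pics/w1m.npy',m,allow_pickle=True)
crop('pics/w1.png','pics/w1c.png',200,60,240,180,3.3)
"
```

```text
offset now-axes [-0.97  8.01 -6.75] target-axes [-0.82  8.09 -6.67] rot [-0.6   0.53  0.65]
```

View pics/w1.png

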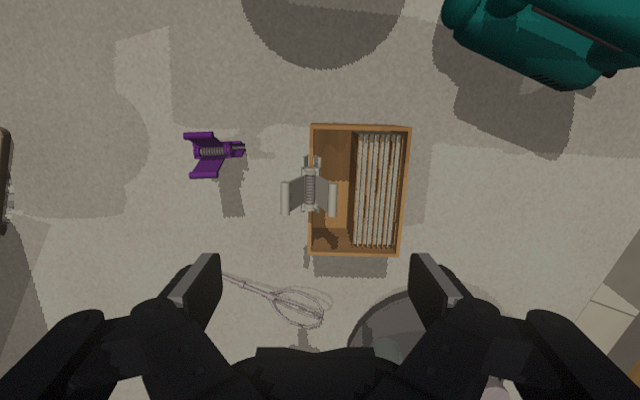

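View pics/w1c.png

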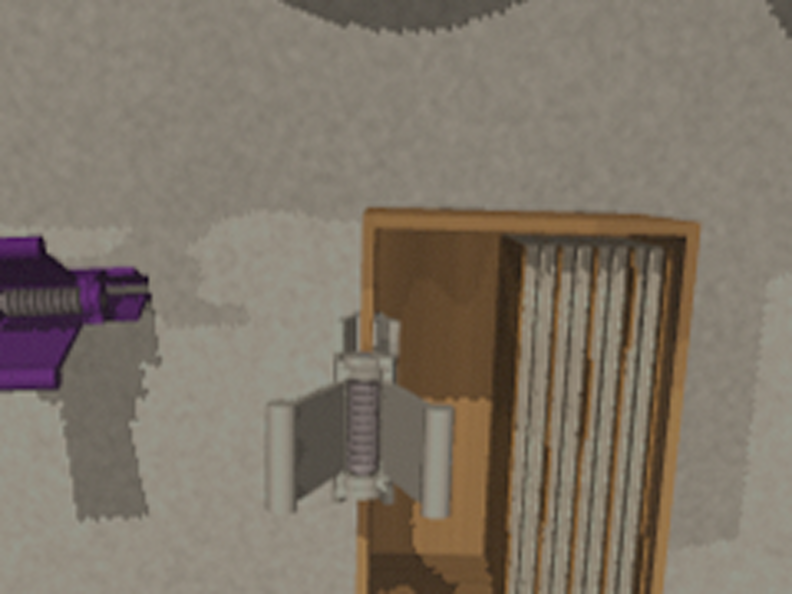

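```bash
python3 - <<'E'
from h import *
m=np.load('pics/w1m.npy',allow_pickle=True).item();d=np.load('pics/w1.npy')
f=lambda x,y:(200+x/3.3,60+y/3.3)
P={}
for n,q in dict(a1=(281,402),a2=(279,510),b1=(438,406),b2=(434,516)).items():
    u,v=f(*q); P[n]=ray_z(m,u,v,149); print(n,P[n],up('w',d,m,u,v+(2 if n[1]=='1' else -2)))
mid=sum(P.values())/4;print('mid',mid, 'len',np.linalg.norm(P['a1']-P['a2']),'sep',np.linalg.norm(P['a1']-P['b1']))
ax=(P['b1']+P['b2']-P['a1']-P['a2']);print('yaw sep',np.degrees(np.arctan2(ax[1],ax[0])))
for n in 'ab':
    q=P[n+'1']-P[n+'2'];print(np.degrees(np.arctan2(-q[0],q[1])))
# box corners
c=[ray_z(m,u,v,85) for u,v in [(311,124),(411,127),(398,255),(308,252)]];print(c)
for a,b in [(0,1),(3,2)]:
    q=c[b]-c[a];print(np.degrees(np.arctan2(q[1],q[0])),np.linalg.norm(q))
for a,b in [(3,0),(2,1)]:
    q=c[b]-c[a];print(np.degrees(np.arctan2(-q[0],q[1])),np.linalg.norm(q))
E
python3 -c "
import sys;sys.path.insert(0,'.')
from h import *
crop('pics/w1.png','pics/w1d.png',270,110,150,150,4)"
```

```text
a1 [466.92 205.15 149.  ] [467.52 203.71 149.95]
a2 [476.22 176.8  149.  ] [475.6  178.81 149.71]
b1 [505.85 218.77 149.  ] [506.47 217.17 149.26]
b2 [516.   190.11 149.  ] [515.39 191.72 148.52]
mid [491.25 197.71 149.  ] len 29.837346168019806 sep 41.24420994484883
yaw sep 18.88821742383817
18.16769239477233
19.49169653144767
[array([470.32, 256.27,  85.  ]), array([566.93, 289.53,  85.  ]), array([614.24, 155.05,  85.  ]), array([516.84, 121.83,  85.  ])]
19.000249429912362 102.17810885351537
18.830488393122323 102.90994246135934
19.08782999795008 142.25534408422544
19.381584016930425 142.56324568474534
```

View pics/w1d.png

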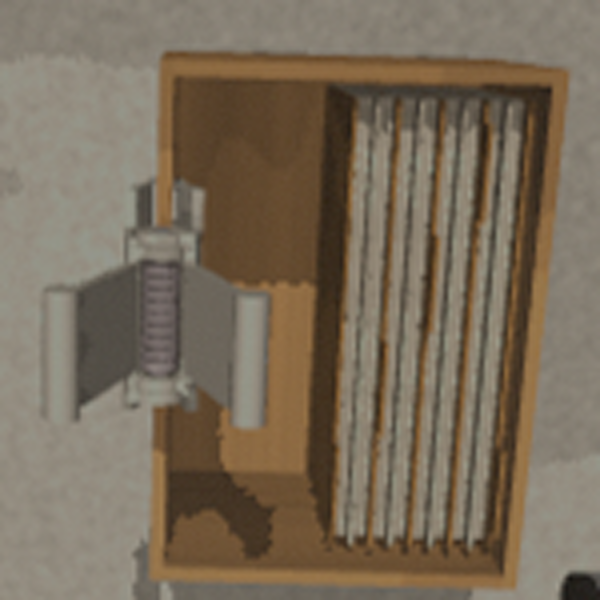

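```bash
python3 -c "
from h import *
rel([491.5,198,125],19)"
```

```text
offset now-axes [ -6.96   5.68 149.82] target-axes [ -7.88   4.26 149.82] rot [-0.62  0.4   1.64]
```

Call:
{"api": "jog_arm", "payload": {
  "offset": [
    [-7, 5.5, 0],
    [0, 0, 25],
    [0, 0, 25],
    [0, 0, 25],
    [0, 0, 0]
  ],
  "delta_rot": [
    [-0.6, 0.4, 1.6],
    [0, 0, 0],
    [0, 0, 0],
    [0, 0, 0],
    [0, 0, 0]
  ],
  "jaw": [100, 100, 100, 100, 100]
}}

```text
time: 3.5
tool_pos: [494.0, 197.1, 202.4]
tcp_rot: [179.9, -0.5, 18.5]
ft_force: [-1.2, -1.2, -1.2]
finger_gap: 85.2
```

```bash
python3 -c "
from h import *
rel([491.5,198,125],19)
m=cams.camera_model('wrist')
p,d=cams.snapshot('wrist'); cv2.imwrite('pics/w2.png',p[:,:,::-1]); np.save('pics/w2.npy',d); np.save('pics/w2m.npy',m,allow_pickle=True)
"
```

```text
offset now-axes [-2.71 -1.78 77.42] target-axes [-2.07 -1.64 77.44] rot [ 0.12 -0.46 -0.51]
```

View pics/w2.png

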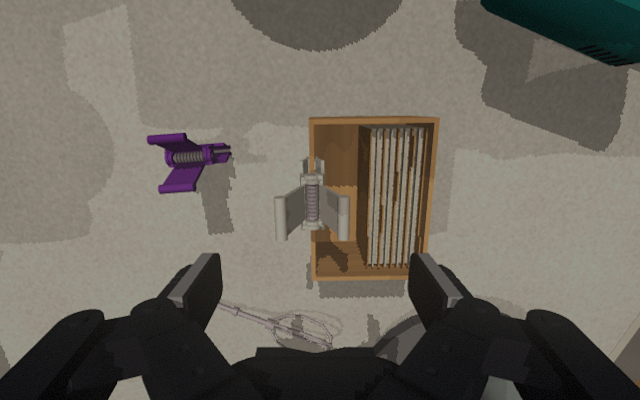

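```bash
python3 -c "
from h import *
crop('pics/w2.png','pics/w2c.png',265,150,100,100,7)"
```

```text
(no output)
```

View pics/w2c.png

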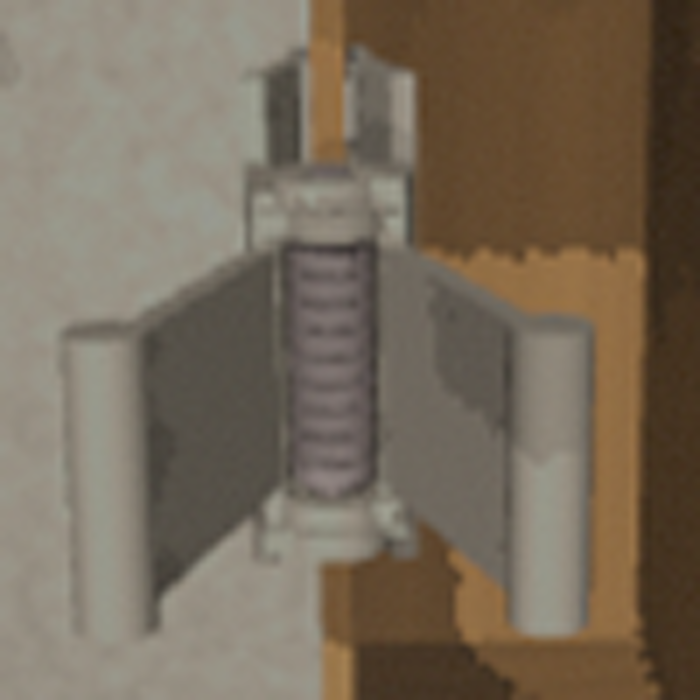

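Run:
```python
from h import *
m=np.load('pics/w2m.npy',allow_pickle=True).item()
P=[ray_z(m,265+x/7,150+y/7,149) for x,y in [(104,328),(118,632),(553,325),(547,628)]]
print(P,sum(P)/4)
ax=P[2]+P[3]-P[0]-P[1];ay=P[0]+P[2]-P[1]-P[3]
print(np.degrees(np.arctan2(ax[1],ax[0])),np.degrees(np.arctan2(-ay[0],ay[1])),np.linalg.norm(ax)/2,np.linalg.norm(ay)/2)
mid=sum(P)/4
rel([mid[0],mid[1],125],19)
```

```text
[array([467.01, 205.54, 149.  ]), array([476.98, 177.  , 149.  ]), array([506.13, 218.84, 149.  ]), array([515.9 , 190.31, 149.  ])] [491.51 197.92 149.  ]
18.830145611790105 19.0770234207879 41.224044231885756 30.195061620251977
offset now-axes [-4.11 -1.74 79.8 ] target-axes [-3.22 -1.6  79.84] rot [ 0.13 -0.63 -0.5 ]
```

Run:
```python
from h import *
for i in range(4):
    s=monitor.sense();print(s['time'],s['tool_pos'],s['tcp_rot'])
```

```text
3.55 [495.07 197.46 204.84] [179.88  -0.63  18.5 ]
3.55 [495.07 197.46 204.84] [179.88  -0.63  18.5 ]
3.55 [495.07 197.46 204.84] [179.88  -0.63  18.5 ]
3.55 [495.07 197.46 204.84] [179.88  -0.63  18.5 ]
```

Call:
{"api": "jog_arm", "payload": {
  "offset": [
    [-4, -1.7, 0],
    [0, 0, 20],
    [0, 0, 20],
    [0, 0, 20],
    [0, 0, 0],
    [0, 0, 0]
  ],
  "delta_rot": [
    [0.1, -0.6, -0.5],
    [0, 0, 0],
    [0, 0, 0],
    [0, 0, 0],
    [0, 0, 0],
    [0, 0, 0]
  ],
  "jaw": [100, 100, 100, 100, 100, 100]
}}

```text
time: 4.15
tool_pos: [496.2, 200.1, 156.9]
tcp_rot: [179.9, -0.9, 19.0]
ft_force: [0.5, 0.6, 0.2]
finger_gap: 85.5
```

```bash
python3 -c "
from h import *
rel([491.5,198,125],19)
"
```

```text
offset now-axes [-5.59  0.42 31.81] target-axes [-5.09  0.46 31.89] rot [ 0.07 -0.9  -0.  ]
```

Call:
{"api": "jog_arm", "payload": {
  "offset": [
    [-5.5, 0.5, 0],
    [0, 0, 0]
  ],
  "delta_rot": [
    [0, -0.9, 0],
    [0, 0, 0]
  ],
  "jaw": [100, 100]
}}

```text
time: 4.35
tool_pos: [492.2, 198.2, 160.3]
tcp_rot: [179.9, -0.1, 19.0]
ft_force: [-0.4, 0.6, -0.2]
finger_gap: 85.7
```

```bash
python3 -c "
from h import *
rel([491.5,198,125],19)
"
```

```text
offset now-axes [-0.78 -0.11 35.34] target-axes [-0.69 -0.06 35.34] rot [ 0.09 -0.15 -0.  ]
```

Call:
{"api": "jog_arm", "payload": {
  "offset": [
    [-0.5, 0, 12],
    [0, 0, 12],
    [0, 0, 10]
  ],
  "delta_rot": [
    [0, 0, 0],
    [0, 0, 0],
    [0, 0, 0]
  ],
  "jaw": [100, 100, 100]
}}

```text
time: 4.65
tool_pos: [494.2, 198.6, 127.8]
tcp_rot: [179.9, -0.5, 19.0]
ft_force: [-0.9, -0.1, -0.2]
finger_gap: 85.4
```

```bash
python3 -c "
from h import *
m=cams.camera_model('wrist')
p,d=cams.snapshot('wrist'); cv2.imwrite('pics/w3.png',p[:,:,::-1]); np.save('pics/w3m.npy',m,allow_pickle=True)
rel([491.5,198,125],19)
"
```

```text
offset now-axes [-1.38 -0.17  0.49] target-axes [-1.38 -0.17  0.5 ] rot [ 0.09 -0.33 -0.01]
```

View pics/w3.png

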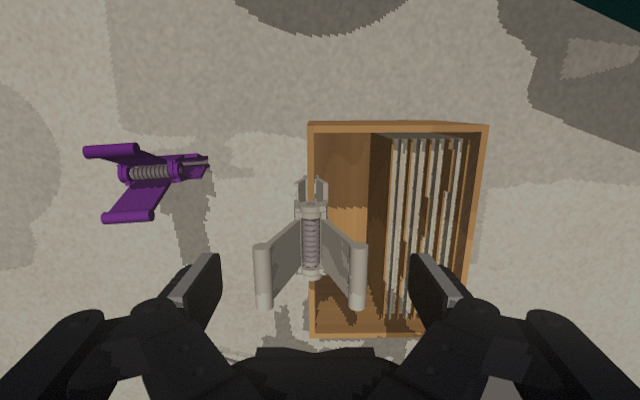

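Call:
{"api": "jog_arm", "payload": {
  "offset": [
    [-1.4, 0, 1],
    [0, 0, 0],
    [0, 0, 0],
    [0, 0, 0]
  ],
  "delta_rot": [
    [0, -0.3, 0],
    [0, 0, 0],
    [0, 0, 0],
    [0, 0, 0]
  ],
  "jaw": [68, 68, 68, 68]
}}

```text
time: 5.1
tool_pos: [490.2, 197.4, 122.4]
tcp_rot: [179.9, 0.2, 19.0]
ft_force: [0.1, 0.4, -0.6]
finger_gap: 58.2
```

```bash
python3 -c "
from h import *
m=cams.camera_model('wrist')
p,d=cams.snapshot('wrist'); cv2.imwrite('pics/w4.png',p[:,:,::-1]); np.save('pics/w4m.npy',m,allow_pickle=True)
crop('pics/w4.png','pics/w4c.png',180,180,280,200,2.8)
rel([491.5,198,125],19);print(monitor.sense()['finger_gap'])
"
```

```text
offset now-axes [ 1.33 -0.19 -2.47] target-axes [ 1.34 -0.19 -2.46] rot [ 0.08  0.19 -0.02]
58.40826614353197
```

View pics/w4c.png

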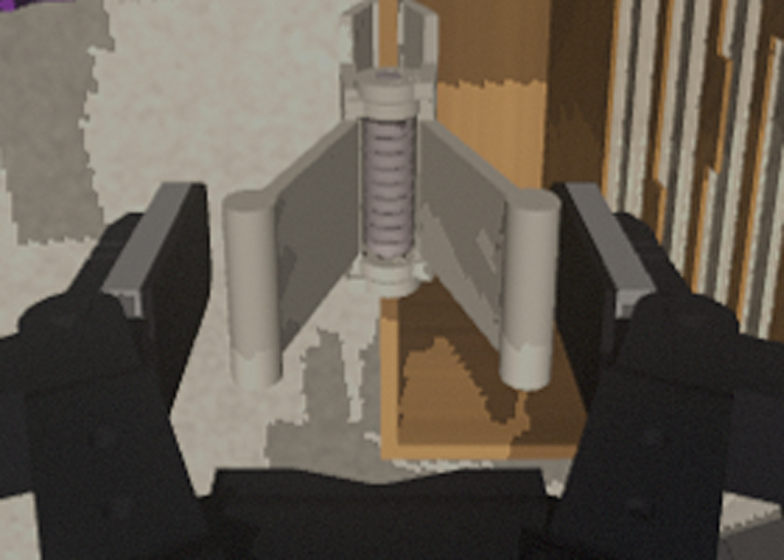

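Call:
{"api": "jog_arm", "payload": {
  "offset": [
    [1.3, 0, -2],
    [0, 0, 0],
    [0, 0, 0]
  ],
  "delta_rot": [
    [0, 0.2, 0],
    [0, 0, 0],
    [0, 0, 0]
  ],
  "jaw": [62, 61, 61]
}}

```text
time: 5.45
tool_pos: [492.2, 198.1, 125.6]
tcp_rot: [179.9, -0.1, 19.0]
ft_force: [-0.5, -0.2, 0.5]
finger_gap: 52.3
```

```bash
python3 -c "
from h import *
rel([491.5,198,125],19);print(monitor.sense()['finger_gap'])
"
```

```text
offset now-axes [-0.73 -0.17  0.61] target-axes [-0.73 -0.17  0.62] rot [ 0.09 -0.12 -0.01]
52.29680640078467
```

Call:
{"api": "jog_arm", "payload": {
  "offset": [
    [-0.5, 0, 0],
    [0, 0, 0],
    [0, 0, 0],
    [0, 0, 0],
    [0, 0, 0]
  ],
  "delta_rot": [
    [0, 0, 0],
    [0, 0, 0],
    [0, 0, 0],
    [0, 0, 0],
    [0, 0, 0]
  ],
  "jaw": [56, 50, 44, 40, 40],
  "newtons": 20
}}

```text
time: 5.95
tool_pos: [491.6, 197.8, 125.6]
tcp_rot: [179.9, -0.1, 19.0]
ft_force: [-0.1, -0.2, -0.2]
finger_gap: 34.1
```

```bash
python3 -c "
from h import *
m=cams.camera_model('wrist')
p,d=cams.snapshot('wrist'); cv2.imwrite('pics/w5.png',p[:,:,::-1]); np.save('pics/w5m.npy',m,allow_pickle=True)
crop('pics/w5.png','pics/w5c.png',180,180,280,200,2.8)
rel([491.5,198,125],19);print(monitor.sense()['finger_gap'])
"
```

```text
offset now-axes [-0.08 -0.19  0.63] target-axes [-0.08 -0.18  0.63] rot [ 0.09 -0.12 -0.01]
34.40083281332257
```

View pics/w5c.png

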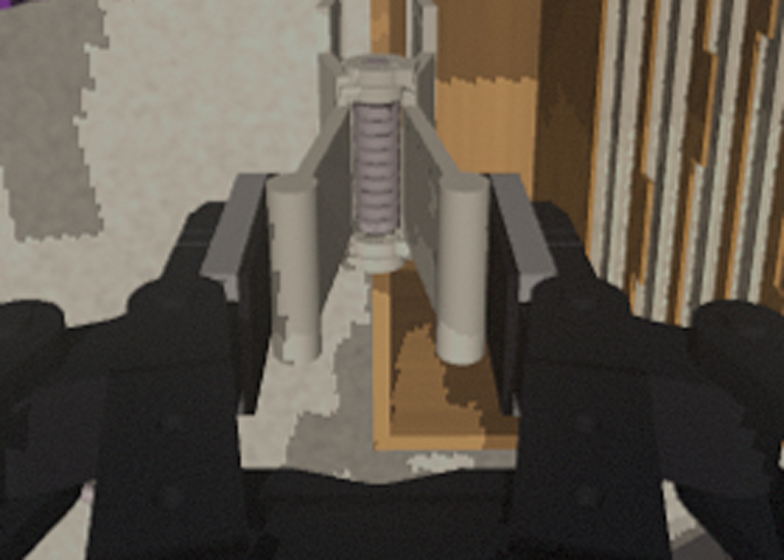

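Call:
{"api": "jog_arm", "payload": {
  "offset": [
    [0, 0, 0],
    [0, 0, 0],
    [0, 0, 0]
  ],
  "delta_rot": [
    [0, 0, 0],
    [0, 0, 0],
    [0, 0, 0]
  ],
  "jaw": [35, 30, 30]
}}

```text
time: 6.3
tool_pos: [491.6, 197.8, 125.5]
tcp_rot: [179.9, -0.1, 19.0]
ft_force: [0.1, -0.3, -0.6]
finger_gap: 25.9
```

```bash
python3 -c "
from h import *
m=cams.camera_model('wrist')
p,d=cams.snapshot('wrist'); cv2.imwrite('pics/w6.png',p[:,:,::-1]); np.save('pics/w6m.npy',m,allow_pickle=True)
crop('pics/w6.png','pics/w6c.png',230,140,170,180,3.3)
p,d=cams.snapshot('side'); cv2.imwrite('pics/s6.png',p[:,:,::-1]); 
crop('pics/s6.png','pics/s6c.png',230,190,150,110,5)
rel([491.5,198,125],19);print(monitor.sense()['finger_gap'])
"
```

```text
offset now-axes [-0.04 -0.17  0.52] target-axes [-0.04 -0.17  0.52] rot [ 0.09 -0.11 -0.01]
25.87114896438309
```

View pics/w6c.png

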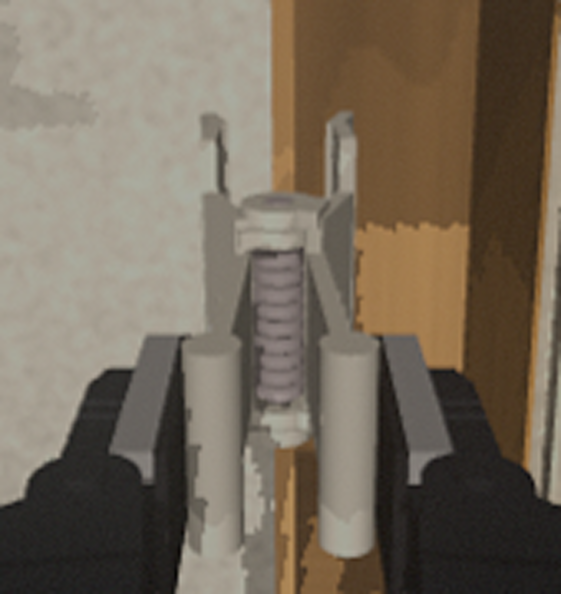

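View pics/s6c.png

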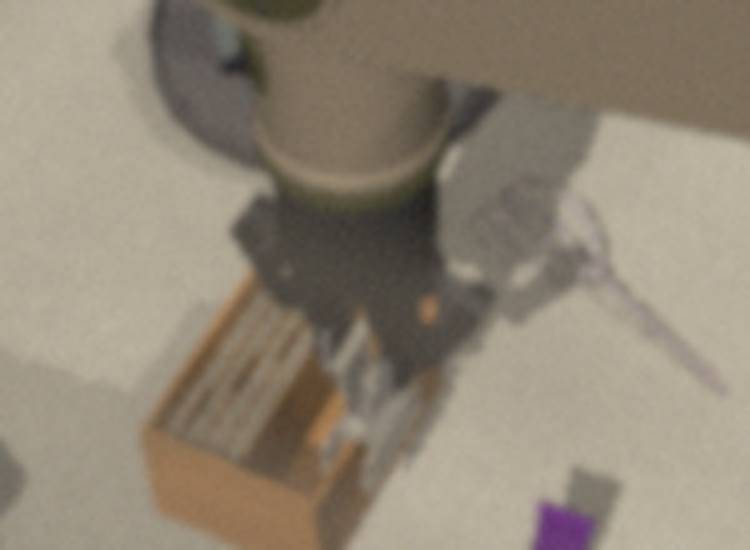

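Call:
{"api": "jog_arm", "payload": {
  "offset": [
    [0, 0, -5],
    [0, 0, -8],
    [0, 0, -10],
    [0, 0, -10],
    [0, 0, -15],
    [0, 0, -20],
    [0, 0, -20],
    [0, 0, -15],
    [0, 0, -8],
    [0, 0, 0]
  ],
  "delta_rot": [
    [0, 0, 0],
    [0, 0, 0],
    [0, 0, 0],
    [0, 0, 0],
    [0, 0, 0],
    [0, 0, 0],
    [0, 0, 0],
    [0, 0, 0],
    [0, 0, 0],
    [0, 0, 0]
  ],
  "jaw": [30, 30, 30, 30, 30, 30, 30, 30, 30, 30]
}}

```text
time: 7.4
tool_pos: [492.3, 198.3, 248.8]
tcp_rot: [179.9, -0.4, 19.0]
ft_force: [0.7, -1.2, -0.2]
finger_gap: 25.5
```

```bash
python3 -c "
from h import *
m=cams.camera_model('wrist')
p,d=cams.snapshot('wrist'); cv2.imwrite('pics/w7.png',p[:,:,::-1]); np.save('pics/w7m.npy',m,allow_pickle=True)
rel([550,-215,250],-9.5);print(monitor.sense()['finger_gap'])
"
```

```text
offset now-axes [-79.71 409.56  -1.8 ] target-axes [125.29 397.99  -1.95] rot [-0.   -0.42 28.49]
25.53595529943217
```

View pics/w7.png

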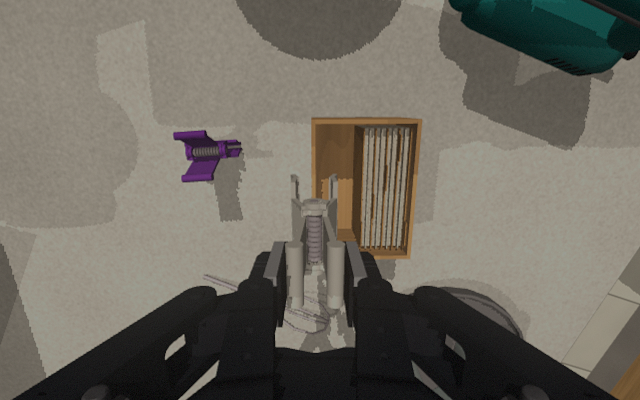

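Call:
{"api": "jog_arm", "payload": {
  "offset": [
    [0, 0, 0],
    [0, 0, 0],
    [0, 0, 0],
    [0, 0, 0],
    [5, 15, 0],
    [9, 29, 0],
    [11, 35, 0],
    [11, 35, 0],
    [11, 35, 0],
    [11, 35, 0],
    [11, 35, 0],
    [11, 35, 0],
    [11, 35, 0],
    [11, 35, 0],
    [11, 35, 0],
    [9, 29, 0],
    [3, 10, 0],
    [0, 0, 0]
  ],
  "delta_rot": [
    [0, 0, 7],
    [0, 0, 7],
    [0, 0, 7],
    [0, 0, 7],
    [0, 0, 0],
    [0, 0, 0],
    [0, 0, 0],
    [0, 0, 0],
    [0, 0, 0],
    [0, 0, 0],
    [0, 0, 0],
    [0, 0, 0],
    [0, 0, 0],
    [0, 0, 0],
    [0, 0, 0],
    [0, 0, 0],
    [0, 0, 0],
    [0, 0, 0]
  ],
  "jaw": [30, 30, 30, 30, 30, 30, 30, 30, 30, 30, 30, 30, 30, 30, 30, 30, 30, 30]
}}

```text
time: 9.25
tool_pos: [542.7, -240.8, 230.7]
tcp_rot: [179.8, 1.0, -7.7]
ft_force: [-0.8, 1.2, -0.4]
finger_gap: 25.8
```

```bash
python3 -c "
from h import *
m=cams.camera_model('wrist')
p,d=cams.snapshot('wrist'); cv2.imwrite('pics/w8.png',p[:,:,::-1]); np.save('pics/w8.npy',d); np.save('pics/w8m.npy',m,allow_pickle=True)
rel([550,-256,250],-9.5);print(monitor.sense()['finger_gap'])
"
```

```text
offset now-axes [  9.12  14.92 -19.55] target-axes [  9.94  14.55 -19.43] rot [0.18 1.01 1.85]
25.89354517321579
```

View pics/w8.png

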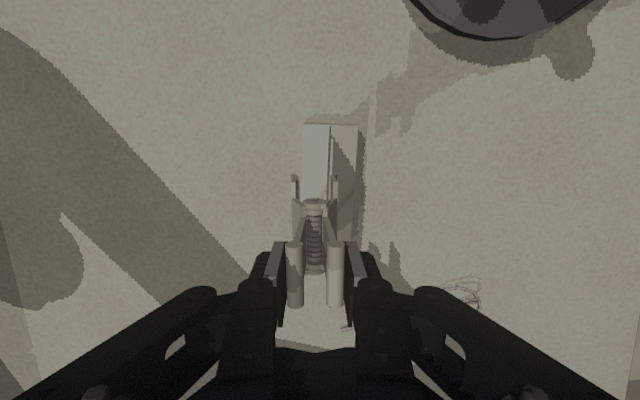

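Call:
{"api": "jog_arm", "payload": {
  "offset": [
    [2, 15, -5],
    [2, 25, -5],
    [2, 30, -5],
    [2, 20, -5],
    [0, 5, 0],
    [0, 0, 0]
  ],
  "delta_rot": [
    [0, 1, 1.8],
    [0, 0, 0],
    [0, 0, 0],
    [0, 0, 0],
    [0, 0, 0],
    [0, 0, 0]
  ],
  "jaw": [30, 30, 30, 30, 30, 30]
}}

```text
time: 9.9
tool_pos: [535.7, -333.4, 252.8]
tcp_rot: [179.9, -0.2, -9.2]
ft_force: [-1.5, 0.1, -0.9]
finger_gap: 26.0
```

```bash
python3 -c "
from h import *
m=cams.camera_model('wrist')
p,d=cams.snapshot('wrist'); cv2.imwrite('pics/w9.png',p[:,:,::-1]); np.save('pics/w9.npy',d); np.save('pics/w9m.npy',m,allow_pickle=True)
print(m['camera_from_world']-cams.camera_model('wrist')['camera_from_world'])
crop('pics/w9.png','pics/w9c.png',250,0,130,190,3.1)
rel([550,-256,250],-9.5);print(monitor.sense()['finger_gap'])
"
```

```text
[[-0.   -0.   -0.    0.01]
 [-0.    0.    0.   -0.17]
 [-0.    0.    0.   -0.09]
 [ 0.    0.    0.    0.  ]]
offset now-axes [  1.73 -78.19   2.65] target-axes [  1.25 -78.19   2.84] rot [ 0.14 -0.23  0.36]
25.695088887675535
```

View pics/w9.png

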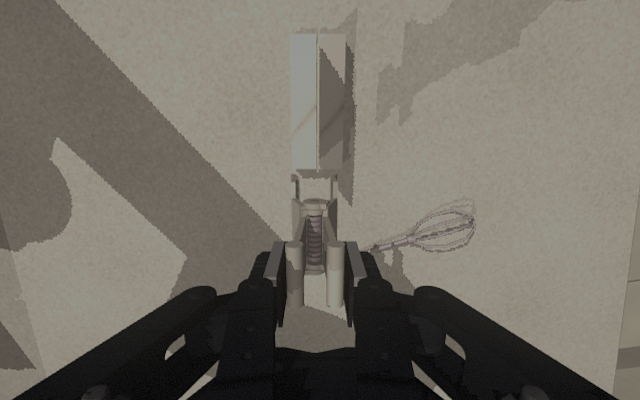

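View pics/w9c.png

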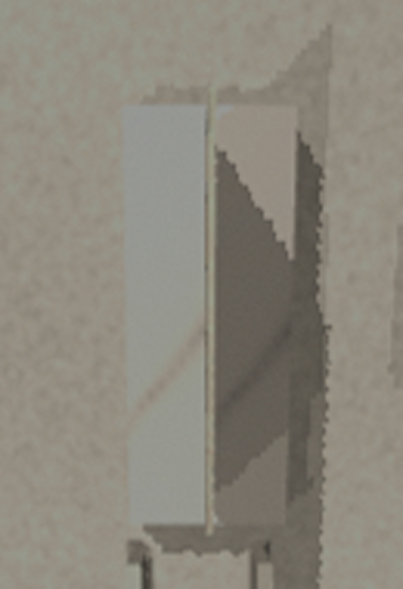

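Run:
```python
from h import *
m=np.load('pics/w9m.npy',allow_pickle=True).item();d=np.load('pics/w9.npy')
f=lambda x,y:(250+x/3.1,y/3.1)
A=ray_z(m,*f(211,88),90);B=ray_z(m,*f(211,533),90)
q=A-B;print(A,B,(A+B)/2,np.linalg.norm(q),np.degrees(np.arctan2(-q[0],q[1])))
C=[ray_z(m,*f(x,y),24) for x,y in [(123,104),(297,104),(288,525),(128,525)]]
print(C,sum(C)/4,[np.linalg.norm(C[i]-C[i-1]) for i in range(4)])
q=C[0]-C[3]+C[1]-C[2];print(np.degrees(np.arctan2(-q[0],q[1])))
print([up('',d,m,318,v) for v in (40,100,160)])
crop('pics/w9.png','pics/w9d.png',265,160,100,150,4)
```

```text
[ 560.32 -198.06   90.  ] [ 540.56 -322.99   90.  ] [ 550.44 -260.52   90.  ] 126.4895719349439 -8.989898608635434
[array([ 532.98, -184.03,   24.  ]), array([ 591.77, -193.46,   24.  ]), array([ 569.13, -337.55,   24.  ]), array([ 508.46, -327.72,   24.  ])] [ 550.58 -260.69   24.  ] [np.float64(145.77413776228525), np.float64(59.53501762981163), np.float64(145.85647280175715), np.float64(61.46084347676095)]
-9.308051417652845
[array([ 558.85, -207.02,   89.71]), array([ 551.  , -256.57,   90.44]), array([ 542.32, -311.52,   89.02])]
```

View pics/w9d.png

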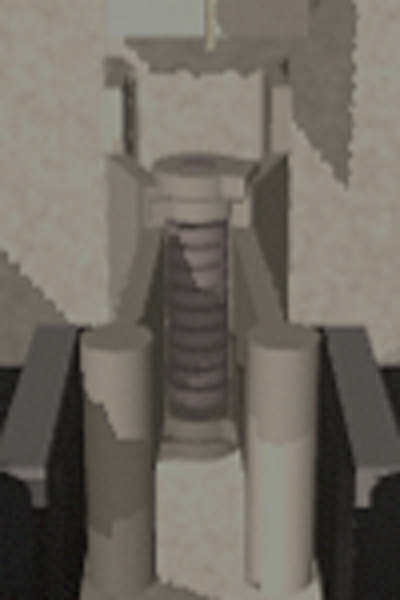

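Run:
```python
from h import *
m=np.load('pics/w9m.npy',allow_pickle=True).item();d=np.load('pics/w9.npy')
K=m['K'];Rc=np.array([[1,0,0],[0,.96,.28],[0,-.28,.96]]);o=np.array([0,-69.95,-142.59])
c=np.linalg.inv(m['camera_from_world'])
def tl(u,v):
    z=d[v,u]; return Rc@np.array([(u-K[0,2])/K[0,0]*z,(v-K[1,2])/K[1,1]*z,z])+o
for n,(x,y) in dict(barA1=(118,360),barA2=(118,580),barB1=(282,360),barB2=(282,580),pin0=(190,170),spring=(195,300),jawAtop=(115,68),jawA=(112,105),jawAin=(128,100),jawB=(280,105),jawBtop=(280,75)).items():
    u,v=round(265+x/4),round(160+y/4); print(n,u,v,tl(u,v))
sub=d[172:196,288:342].astype(int); print(sub[::3,::3])
crop('pics/w9.png','pics/w9e.png',285,168,60,40,13)
```

```text
barA1 294 250 [ -8.77 -12.8  -20.41]
barA2 294 305 [ -9.31  14.47 -19.69]
barB1 336 250 [  9.   -12.62 -20.04]
barB2 336 305 [  9.62  15.18 -18.67]
pin0 312 202 [ -1.54 -20.16  26.32]
spring 314 235 [-0.43 -1.04 24.66]
jawAtop 294 177 [-13.26 -28.27  55.29]
jawA 293 186 [-12.96 -25.95  40.37]
jawAin 297 185 [-11.37 -23.27  54.26]
jawB 335 186 [ 12.04 -26.02  40.11]
jawBtop 335 179 [ 12.58 -28.24  49.42]
[[400 401 400 400 401 401 400 402 402 400 399 400 401 402 400 399 401 401]
 [401 207 207 400 402 402 402 400 402 401 401 402 402 401 401 207 209 402]
 [402 207 200 200 403 402 402 404 403 402 402 402 403 402 201 198 208 403]
 [404 190 189 199 405 404 404 404 403 403 404 404 404 404 201 189 189 404]
 [406 188 188 200 404 404 405 405 403 405 405 406 404 404 200 188 188 405]
 [406 188 187 202 407 406 406 408 406 405 406 405 406 406 202 188 189 405]
 [407 188 189 202 407 405 406 407 408 406 406 407 407 409 201 189 189 408]
 [407 188 189 201 408 408 407 408 409 408 408 408 408 407 203 189 190 410]]
```

View pics/w9e.png

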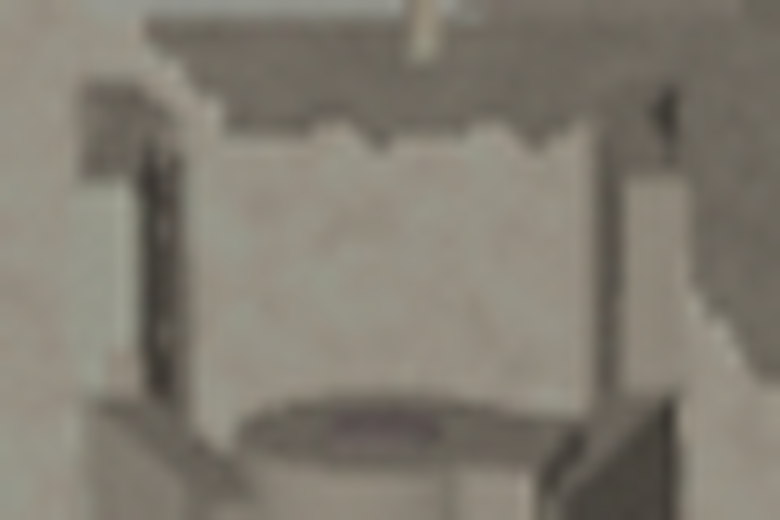

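```bash
python3 -c "
from h import *
rel([550.9,-259.1,200],-9.2)"
```

```text
offset now-axes [  2.91 -75.39  52.66] target-axes [  3.04 -75.26  52.84] rot [ 0.14 -0.23  0.06]
```

Call:
{"api": "jog_arm", "payload": {
  "offset": [
    [1, -15, 5],
    [1, -20, 5],
    [1, -20, 10],
    [0, -14, 10],
    [0, -5, 5],
    [0, 0, 0],
    [0, 0, 0]
  ],
  "delta_rot": [
    [0, 0, 0],
    [0, 0, 0],
    [0, 0, 0],
    [0, 0, 0],
    [0, 0, 0],
    [0, 0, 0],
    [0, 0, 0]
  ],
  "jaw": [30, 30, 30, 30, 30, 30, 30]
}}

```text
time: 10.65
tool_pos: [551.8, -247.8, 213.9]
tcp_rot: [-180.0, -0.1, -8.8]
ft_force: [0.5, -0.4, -0.2]
finger_gap: 25.7
```

```bash
python3 -c "
from h import *
rel([550.9,-259.1,200],-9.2)"
```

```text
offset now-axes [ 0.82 11.35 13.93] target-axes [ 0.94 11.34 13.93] rot [-0.01 -0.14  0.45]
```

Call:
{"api": "jog_arm", "payload": {
  "offset": [
    [0.8, 6, 2],
    [0, 5, 2],
    [0, 0, 0],
    [0, 0, 0]
  ],
  "delta_rot": [
    [0, -0.1, 0.4],
    [0, 0, 0],
    [0, 0, 0],
    [0, 0, 0]
  ],
  "jaw": [30, 30, 30, 30]
}}

```text
time: 11.05
tool_pos: [550.7, -262.5, 210.7]
tcp_rot: [179.9, -0.1, -9.3]
ft_force: [-0.2, 0.0, -0.5]
finger_gap: 25.9
```

```bash
python3 -c "
from h import *
rel([550.9,-259.1,200],-9.2)
m=cams.camera_model('wrist')
p,d=cams.snapshot('wrist'); cv2.imwrite('pics/w10.png',p[:,:,::-1]); np.save('pics/w10.npy',d); np.save('pics/w10m.npy',m,allow_pickle=True)
crop('pics/w10.png','pics/w10c.png',260,90,120,160,3.7)
"
```

```text
offset now-axes [-0.42 -3.38 10.73] target-axes [-0.39 -3.37 10.74] rot [ 0.07 -0.12 -0.15]
```

View pics/w10c.png

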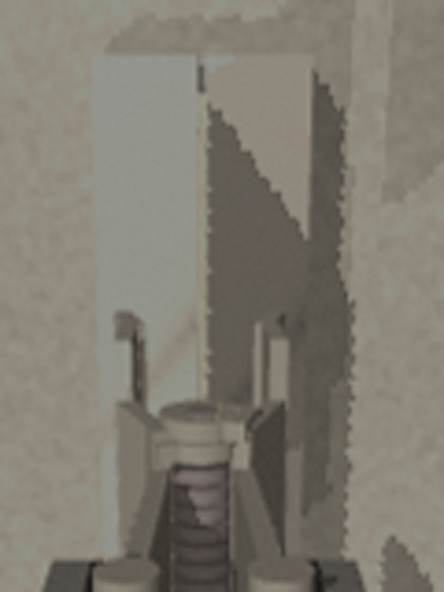

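Call:
{"api": "jog_arm", "payload": {
  "offset": [
    [-0.3, -3, 8],
    [0, 0, 12],
    [0, 0, 10],
    [0, 0, 5],
    [0, 0, 0],
    [0, 0, 0]
  ],
  "delta_rot": [
    [0, 0, 0],
    [0, 0, 0],
    [0, 0, 0],
    [0, 0, 0],
    [0, 0, 0],
    [0, 0, 0]
  ],
  "jaw": [30, 30, 30, 30, 30, 30]
}}

```text
time: 11.7
tool_pos: [550.2, -258.8, 171.1]
tcp_rot: [180.0, -0.0, -9.3]
ft_force: [0.7, -0.3, -1.0]
finger_gap: 25.7
```

```bash
python3 -c "
from h import *
rel([550.9,-259.1,140],-9.2)
m=cams.camera_model('wrist')
p,d=cams.snapshot('wrist'); cv2.imwrite('pics/w11.png',p[:,:,::-1]); np.save('pics/w11.npy',d); np.save('pics/w11m.npy',m,allow_pickle=True)
crop('pics/w11.png','pics/w11c.png',260,90,120,160,3.7)
"
```

```text
offset now-axes [ 0.71  0.2  31.11] target-axes [ 0.71  0.21 31.11] rot [ 0.02 -0.   -0.15]
```

View pics/w11c.png

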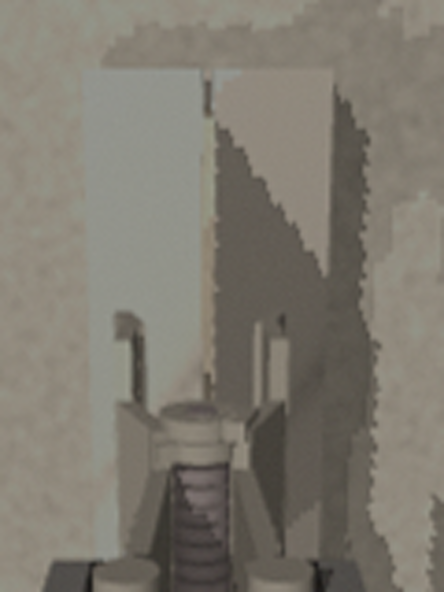

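Call:
{"api": "jog_arm", "payload": {
  "offset": [
    [1.2, 0, 4],
    [0, 0, 6],
    [0, 0, 6],
    [0, 0, 6],
    [0, 0, 5],
    [0, 0, 2],
    [0, 0, 0],
    [0, 0, 0]
  ],
  "delta_rot": [
    [0, 0, 0],
    [0, 0, 0],
    [0, 0, 0],
    [0, 0, 0],
    [0, 0, 0],
    [0, 0, 0],
    [0, 0, 0],
    [0, 0, 0]
  ],
  "jaw": [30, 30, 30, 30, 30, 30, 30, 30]
}}

```text
time: 12.55
tool_pos: [552.0, -259.3, 140.3]
tcp_rot: [180.0, -0.1, -9.4]
ft_force: [0.0, -0.4, 0.1]
finger_gap: 25.8
```

```bash
python3 -c "
from h import *
rel([550.9,-259.1,140],-9.2)
m=cams.camera_model('wrist')
p,d=cams.snapshot('wrist'); cv2.imwrite('pics/w12.png',p[:,:,::-1]); np.save('pics/w12.npy',d); np.save('pics/w12m.npy',m,allow_pickle=True)
crop('pics/w12.png','pics/w12c.png',260,90,120,160,3.7)
"
```

```text
offset now-axes [-1.07  0.02  0.27] target-axes [-1.07  0.02  0.28] rot [ 0.04 -0.07 -0.15]
```

View pics/w12c.png

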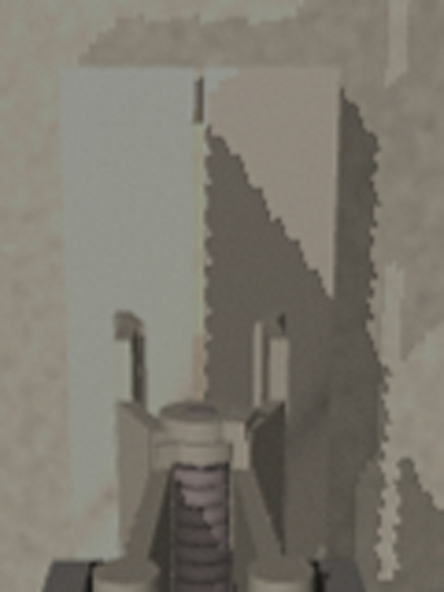

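Run:
```python
from h import *
m=np.load('pics/w12m.npy',allow_pickle=True).item();d=np.load('pics/w12.npy')
for v in (130,150,170,185): print('card',[up('',d,m,u,v)for u in (313,314)])
P=[]
for v in range(170,200,1):
    row=[up('',d,m,u,v) for u in range(288,342)]
    a=[q for q in row if 60<q[2]<130 and q[1]>-300]
    if a: P+= a
P=np.array(P);R=Ro.from_euler('xyz',[180,0,-9.2],degrees=True)
L=R.inv().apply(P-np.array([550.5,-260.6,90]))
print('left',L[L[:,0]<-6][:, :].min(0),L[L[:,0]<-6].max(0));print('right',L[L[:,0]>6].min(0),L[L[:,0]>6].max(0))
for n in ['side','scene']:
    p,dd=cams.snapshot(n); cv2.imwrite(f'pics/{n}12.png',p[:,:,::-1])
crop('pics/side12.png','pics/s12c.png',350,130,100,90,7)
crop('pics/scene12.png','pics/s12d.png',190,180,100,80,7)
```

```text
card [array([ 559.76, -201.29,   90.17]), array([ 560.34, -201.44,   89.2 ])]
card [array([ 557.83, -212.93,   90.71]), array([ 558.39, -213.23,   89.06])]
card [array([ 555.75, -225.4 ,   88.67]), array([ 556.41, -225.23,   90.16])]
card [array([ 554.22, -234.6 ,   89.82]), array([ 554.87, -234.54,   90.52])]
left [-15.11 -30.55 -11.17] [ -9.57 -15.79  14.88]
right [  9.13 -30.61 -11.59] [ 14.85 -15.91  15.93]
```

View pics/s12c.png

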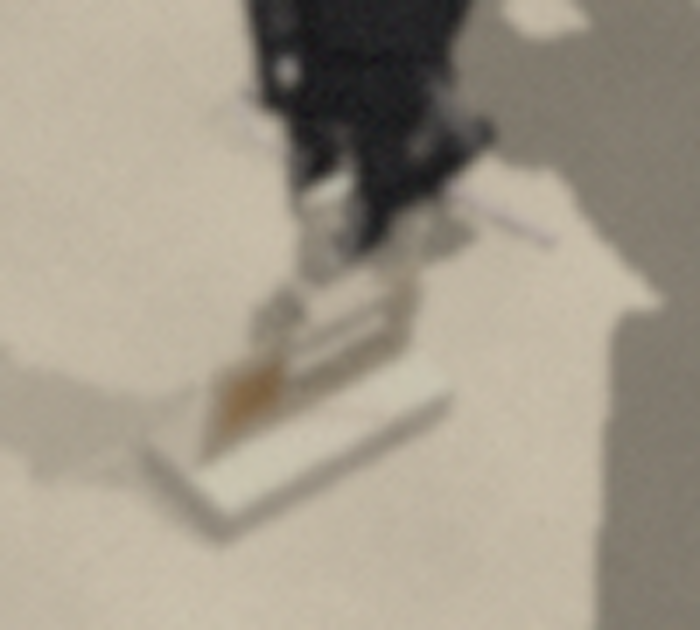

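View pics/s12d.png

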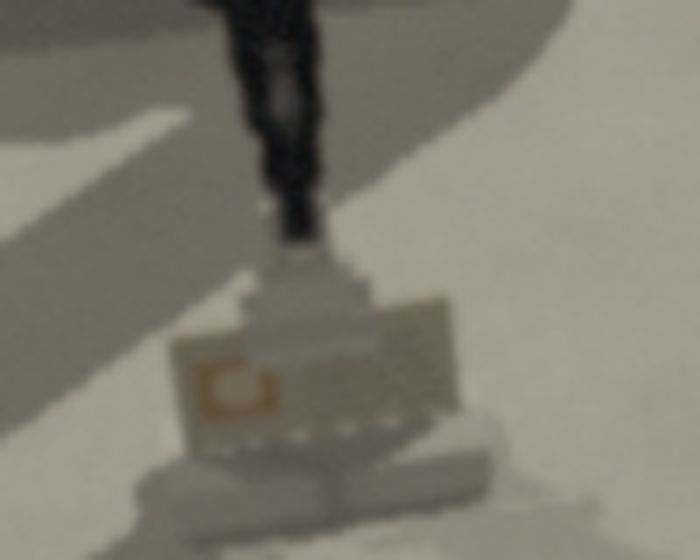

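View pics/scene12.png

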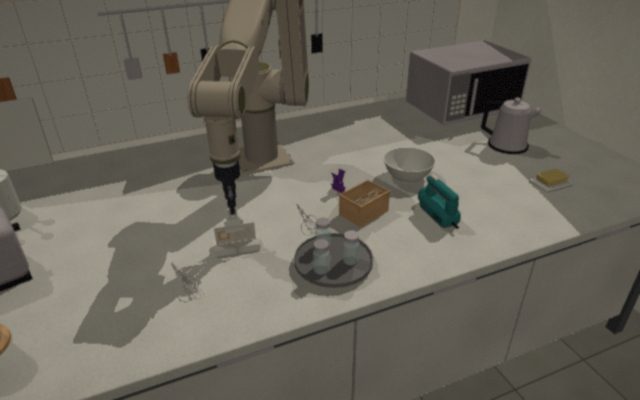

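Run:
```python
from h import *
s=monitor.sense();print(s['time'],s['tool_pos'],s['finger_gap'],s['ft_force'],np.abs(s['qd']).max())
print(r.hand_in())
```

```text
12.7 [ 552.13 -259.38  140.62] 25.7632519050814 [ 0.22  0.43 -0.22] 0.1746217027370277
the job is handed in; nothing more can be done
None
```

I took the white clip off the box rim by squeezing its handles at the 20 N grip setting. I lowered it over the middle of the recipe card and handed in with it still held open, at about 12.7 s of the 40 s. The hand-in reports no verdict.

- **Opening:** the fingers measured 25.8 mm over the handle bars, which is a jaw opening of roughly 26 mm.
- **Position:** in the last depth picture the jaws sat evenly on each side of the card, about 9–15 mm out. They were within 1 mm of the middle of its edge, and their lowest visible point was about 15–16 mm below it. They touched neither card nor stand.
- **Force:** the wrist force readings I took never rose above about 2 N, so there was no sign of bumping the card. The finger force itself isn't measured, so the 20 N is only the setting.
- **Surroundings:** the box, the purple clip, the beaters and the card stand look unmoved in the final picture. I checked this by eye only.

One check disagreed: the two fixed cameras put the card up to 11 mm apart at the start. I used the wrist camera's measurement, which matched the card and stand sizes you gave.

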